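# Load the bead blanks into the drilling block's feed chute in cord order

## Task

The three bead blanks on the board are to be drilled in the order they go on the cord. Push the chute's gate fully down, then load the blanks one by one at the open upper end of the chute so that they roll down and wait behind the gate in this order: the small ball first, at the gate, then the large ball, and the long imam bead last, lying across the chute. Leave the mug, salt cellar, bead pick and hand drill where they are.

Things in the scene. Friction and masses are not known exactly. Their poses are not given: they have to be found in the camera images.
- chute: Fixed: maple drilling block with a sloping wooden feed chute, clamped at the bench's far edge. Origin on the bench under the gate; z up, x level and pointing downhill from the loading end to the gate, y across the chute. The floor falls at 18 degrees: 62 mm above the bench at the gate (x=0), 125 mm at the open upper end (x=-195 mm). A 14 mm slot along its middle keeps balls centred.
- chute_load (a point): Middle of the loading mouth, on the sloping floor: 147 mm uphill of the gate, 110 mm above the bench; axes as chute. The mouth (x=-195 to -95 mm) has 16 mm high side walls flaring from 46 to 96 mm apart and no end wall. A blank let go here rolls down by itself; the imam blank can jam if laid over 0.2 rad askew of the chute's y axis.
- chute_arch (a point): Top of the brass arch where the magazine begins, 134 mm above the bench, 80 mm uphill of the gate. From here down to the gate the channel is 46 mm wide, with 20 mm high walls and two brass hold-down wires 41 mm above the floor, so blanks go in only from the loading mouth.
- gate (a joint): Drop gate at the chute's lower end: brass plate with a wooden grip bar on top, sliding straight up and down between two posts 124 mm high. Value = how far it is raised, m: 0 fully down (the bar resting on the posts), 0.045 fully up. It starts raised and stays where it is left; about 3 N of friction. Behind it (x=18 to 50 mm) a steel guide plate with a bush stands 104 mm high.
- gate_top (a point): Middle of the upper face of the gate's wooden grip bar (18 mm along the chute, 74 mm across it, 13 mm high); moves with the gate, 138 mm above the bench when the gate is fully down.
- board: Fixed maple board, 230 x 60 x 12 mm, with three shallow slots across it (each 16 mm wide, 46 mm long; 74 mm apart along the board's long axis, the middle one at its centre), one blank in each, at the slot's middle. Origin: centre of its underside; x axis along its long side.
- small_center (a point): Centre of the small ball-shaped walnut blank, 24 mm in diameter, about 12 g. It starts in one of the board's slots, its centre 21 mm above the bench.
- large_center (a point): Centre of the large ball-shaped walnut blank, 34 mm in diameter, about 20 g. It starts in one of the board's slots, its centre 27 mm above the bench.
- imam_center (a point): Centre of the long imam blank, a walnut cylinder 26 mm in diameter and 42 mm long with two turned lines, about 22 g. Its y axis lies along its length. It starts lying in one of the board's slots, across the board (its y axis along the board's y axis), its centre 22 mm above the bench.
- mug: Bystander: yellow enamel mug of small spare beads, 80 mm in diameter, 80 mm high, with a handle at its +y side reaching 76 mm from its axis; loose. Origin: centre of its underside.
- cellar: Bystander: cobalt glass salt cellar, 62 mm in diameter, 34 mm high; loose. Origin: centre of its underside.
- pick: Bystander: bone bead pick, 130 mm long, 6 mm high, lying along its x axis; loose. Origin: near its middle, on the bench.
- drill: Bystander: steel hand drill lying on the bench along its x axis, 346 mm long, 75 mm high; loose. Origin: near its middle, on the bench.
There are look-alikes about, which are no part of the job. What is shaped like the part that bears large_center but red, turquoise or white is not meant.

How it is judged:
By the outcome, as a careful person would: the job done as asked, in the order asked, and still so for the second after the job is handed in, with the robot touching nothing.
It also fails if it takes over 72 s, if anything falls off the work surface, if the arm or the gripper's body presses on something with over 40 N, if the wrist force passes 120 N, or if a joint passes its speed limit or range.

## Robot

A 6-joint arm with a two-finger parallel gripper is mounted at the origin on the work surface. World frame = base frame: x ahead of the robot, y to its left, z up, the work surface at z = 0. Lengths are in mm, angles in rad, forces in N, time in s.
With the tool pointing down it reaches from about 250 to 725 mm from the base axis. Payload 4 kg.
Tool frame: the origin (TCP) lies midway between the tips of the shut fingers; the grasp point (between the pads) lies 19 mm behind it; z points along the fingers, y is the line along which they close (so a half turn about z gives the same grasp; the last joint's range is limited). The gripper opens to 85 mm and grips with 20 to 120 N. Pads are 22 mm wide; open, the fingers measure 114 mm over their backs; the gripper's body (76 mm by 85 mm) begins 54 mm behind the grasp point. The pads swing forward as they close: fully open they stand 13 mm farther back than shut.
Start: joints at [-1.244, 0.241, 0.005, 1.335, 0, 1.571], TCP at [160.505, -473.537, 231.306] pointing down, gripper open.
Joint ranges: [-2.72, 2.72], [-1.05, 1.87], [-1.09, 1.28], [-1.99, 2.15], [-1.42, 1.44], [-3.14, 3.14]. Speed limits (rad/s): [2.79, 2.79, 3.14, 3.14, 3.14, 3.14].

## Interface

Orientations are given as a rotation vector (axis times angle).
In Python, from station import status, eyes, manip gives the robot as it stands.
- The arm moves only by the tool move_arm, never from a script. Its argument "targets" is text: rows parted by semicolons, each of 4 numbers parted by spaces: the shift along the tool's x, y, z each as a share of 25 cm, from -1 to 1, then the turn about the tool's z as a share of pi rad, from -1 to 1. A call has 1 to 20 rows; each row shifts and turns the commanded pose from where the row before left it, along the tool's axes as they then stand; what a row does not reach is not made up. A row lasts 1/10 s, in which the tool goes at most 50 mm and 8.59 degrees, less where a joint would pass 70% of its speed; a pose out of reach is approached as far as the arm can. A call with a number of a shift or a turn outside -1 to 1 is refused whole. A call with a gripper value outside its range is refused whole. "hand" is the closure, from 0 (fully open) to 1 (shut), set as the call begins (left out, the last holds). The fingers move at their own pace and stop on an object; "newtons" is the grip in N (left out, the last holds). Time passes only in rows, so rows that do not move let the fingers close. It gives the time, the measured TCP pose, the force, the opening and the grip force at its end, in the units of the state.
- status.sense(): the state, without advancing time (a new reading comes with each control period).
- eyes.snapshot(name): name is "scene" or "side" or "wrist"; returns the picture (400x640x3 uint8, red, green, blue); there is no depth.
- eyes.camera_info(name): a dict with "fovy" (degrees; the focal length in pixels is half the picture's height over the tangent of half this angle, whatever the lens; pixels are square), "cx", "cy" (the principal point, pixels), "distortion" ([k1, k2, p1, p2, k3] as OpenCV has them; the pictures are not rectified), "xyz" and "attitude" of the camera in the world; the wrist camera has in their place "tool_from_camera" (4x4, takes a point from camera to tool coordinates, whose origin is the TCP and whose axes are the flange's). Camera axes: x right, y up, looking along -z (the intrinsics and any distortion apply to the point x, -y, -z); pixel columns grow to the right and rows downward; lengths in mm; the calibration is good to about 2 mm. A picture is of the moment at which its call begins: read the wrist's pose just before it. camera_info takes no time and is no camera call.
- manip.sign_off(): hands the job in; it is judged then, once.
The state is a dict: "time_s": time; "joint_pos": joint angles; "joint_velocities": joint speeds; "joint_efforts": joint torques, N m; "ee_pos": TCP position; "eef_rot": TCP orientation; "wrist_force": force on the tool from outside, world axes, zero at the start; "ft_torque": the same for the moment, N m; "finger_gap": opening from 0.0 (shut) to 1.0 (fully open); "grasp_force": force on a finger pad.
Only numpy, scipy, OpenCV 4.12 (cv2) and the standard library are available. Lean on these libraries where they do the work, as an engineer would, in place of code of your own. Each camera call takes 0.05 s, during which the arm holds its last target. There are 200 camera calls.

## Working session

There is one attempt and no reset: what is moved stays moved. The work goes in short steps, Python scripts to look and compute and a tool call to move; the robot and the scene stay as the last step left them, time stands still between calls to the robot, and variables do not carry over. Pictures are saved under pics/ and viewed, at most 10 in all, crops included, and the job is handed in when it is done.

Besides the shell and the picture viewer there is one more tool, called after ">>>" as a command line: name --argument value ..., lists and objects as JSON in quotes. move_arm: Moves the arm, as the interface text tells. Shift numbers are shares of 25 cm and turn numbers shares of pi rad, none past 1 either way. Its arguments: {"type":"object","properties":{"targets":{"type":"string"},"hand":{"type":"number"},"newtons":{"type":"number"}},"required":["targets"]}

```bash
mkdir -p pics; ls
cat > h.py <<'E'
import numpy as np, cv2
from scipy.spatial.transform import Rotation as R
from station import status, eyes, manip
def cam(name, st=None):
    c=eyes.camera_info(name); f=200/np.tan(np.radians(c["fovy"])/2)
    K=np.array([[f,0,c["cx"]],[0,f,c["cy"]],[0,0,1.]]); d=np.array(c["distortion"],float)
    if name=="wrist":
        T=np.array(c["tool_from_camera"]); Rt=R.from_rotvec(st["eef_rot"]).as_matrix()
        return K,d,Rt@T[:3,:3],Rt@T[:3,3]+np.array(st["ee_pos"])
    a=np.array(c["attitude"]); Rm=a if a.shape==(3,3) else R.from_rotvec(a).as_matrix()
    return K,d,Rm,np.array(c["xyz"],float)
def ray(C,uv):
    K,d,Rm,t=C
    n=cv2.undistortPoints(np.array([[uv]],float),K,d)[0,0]
    v=Rm@np.array([n[0],-n[1],-1]); return t,v
def onz(C,uv,z):
    t,v=ray(C,uv); return t+v*(z-t[2])/v[2]
def proj(C,p):
    K,d,Rm,t=C
    q=(np.atleast_2d(p)-t)@Rm*np.array([1,-1,-1])
    return cv2.projectPoints(q,np.zeros(3),np.zeros(3),K,d)[0][:,0]
def two(C1,u1,C2,u2):
    t1,v1=ray(C1,u1);t2,v2=ray(C2,u2)
    s=np.linalg.lstsq(np.c_[v1,-v2],t2-t1,rcond=None)[0]
    a=t1+v1*s[0];b=t2+v2*s[1]; return (a+b)/2,np.linalg.norm(a-b)
E
python3 - <<'E'
from h import *
st=status.sense();print(st)
for n in("scene","side","wrist"):
    print(eyes.camera_info(n)); cv2.imwrite(f"pics/{n}0.png",eyes.snapshot(n)[:,:,::-1])
E
```

```text
pics
{'time_s': 0.0, 'joint_pos': array([-1.24400591e+00,  2.41393887e-01,  3.72584746e-03,  1.33521353e+00,
        1.84891322e-05,  1.57079614e+00]), 'joint_velocities': array([-0.00027377, -0.00129697, -0.0014103 , -0.00048174,  0.00304563,
       -0.00298222]), 'joint_efforts': array([-1.95995983e-05, -3.72321153e+01,  2.52405328e+01,  1.70708110e-02,
        2.98610792e-05, -9.04766267e-06]), 'ee_pos': array([ 160.30333788, -472.93372998,  230.42312274]), 'eef_rot': array([-3.09771565e+00, -5.10705204e-01,  5.03834884e-04]), 'wrist_force': array([ 0.39264574, -0.02114352, -0.17870938]), 'ft_torque': array([ 0.01210958, -0.0131214 ,  0.0527346 ]), 'grasp_force': 0.0, 'finger_gap': 0.9982804237458804}
{'fovy': 50.15315307343336, 'cx': 320.90206741035047, 'cy': 207.46979206815192, 'distortion': array([-0.06405664,  0.        ,  0.        ,  0.        ,  0.        ]), 'xyz': array([1234.23429281,  425.71249034,  822.31581447]), 'attitude': array([0.49033797, 0.95754521, 1.9894782 ])}
{'fovy': 57.75974841475932, 'cx': 318.9686535044635, 'cy': 199.5121045279861, 'distortion': array([-0.03804925,  0.        ,  0.        ,  0.        ,  0.        ]), 'xyz': array([237.07709778, 643.38083163, 576.78203963]), 'attitude': array([ 0.23108229, -1.35906926, -2.45307222])}
{'fovy': 66.87124842007754, 'cx': 318.17677088319954, 'cy': 199.87529235173852, 'distortion': array([-0.02944307,  0.        ,  0.        ,  0.        ,  0.        ]), 'tool_from_camera': array([[ 1.57613015e-05,  9.54507168e-01,  2.98187972e-01,
         7.70988018e+01],
       [ 9.99998904e-01,  4.26323664e-04, -1.41752960e-03,
        -9.57874510e-01],
       [-1.48016675e-03,  2.98187668e-01, -9.54506115e-01,
        -1.42830823e+02],
       [ 0.00000000e+00,  0.00000000e+00,  0.00000000e+00,
         1.00000000e+00]])}
```

View pics/scene0.png

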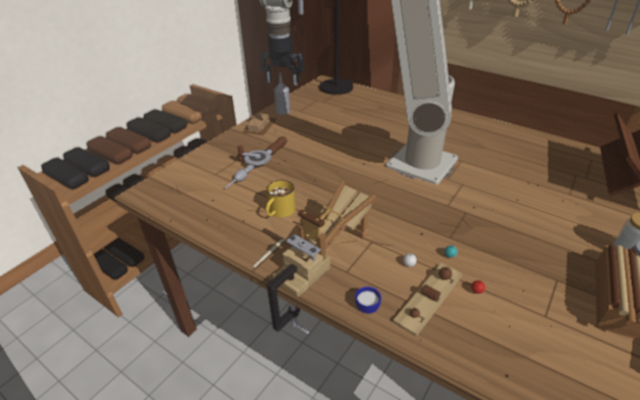

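View pics/side0.png

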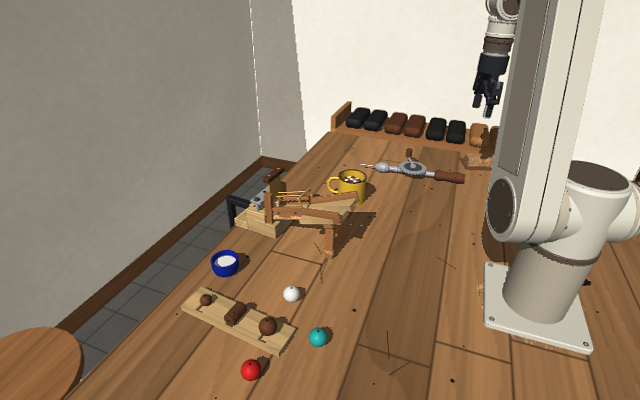

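The scene view shows the small ball near (415,312), the imam near (431,292), the large ball near (446,272) and the chute near (330,230). In the side view they are at (206,299), (235,313) and (267,326), with the chute near (300,210). I'll measure the blanks and enlarge the chute.

Run:
```python
from h import *
S=cam("scene");D=cam("side")
for n,a,b,z in(("small",(415,312),(206,299),21),("imam",(431,292),(235,313),22),("large",(446,272),(267,326),27)):
    print(n,two(S,a,D,b),onz(S,a,z).round(),onz(D,b,z).round())
a=cv2.imread("pics/scene0.png")[170:300,230:380];b=cv2.imread("pics/side0.png")[160:260,220:380]
a=cv2.resize(a,(400,347),interpolation=cv2.INTER_CUBIC)
b=cv2.resize(b,(400,250),interpolation=cv2.INTER_CUBIC)
cv2.imwrite("pics/ch.png",np.vstack([a,b]))
```

```text
small (array([618.845754  , 254.45043733,  22.65304372]), np.float64(4.336760918053973)) [619. 256.  21.] [620. 251.  21.]
imam (array([545.73474566, 262.99070105,  24.11688835]), np.float64(2.6673556559673717)) [545. 264.  22.] [547. 260.  22.]
large (array([472.1212243 , 270.99132033,  30.90236852]), np.float64(1.6395841952971237)) [469. 271.  27.] [474. 267.  27.]
```

View pics/ch.png

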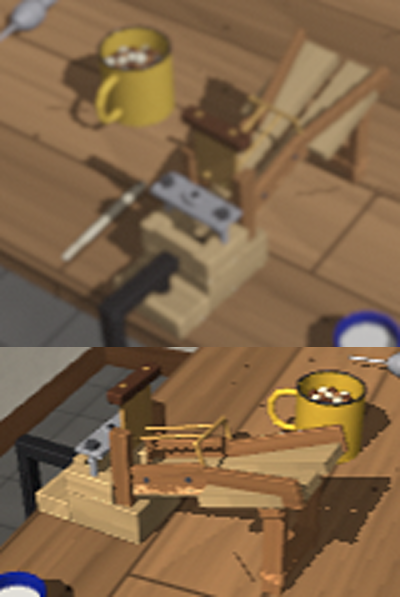

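The crops show the raised gate bar at scene (312,219) and side (273,175). The mouth wall ends are at scene (342,182) and (374,196), and side (358,194) and (341,215).

Run:
```python
from h import *
S=cam("scene");D=cam("side")
s=lambda x,y:(230+x/2.667,170+y/2.667); d=lambda x,y:(220+x/2.5,160+(y-347)/2.5)
for n,a,b in(("bar mid",s(218,127),d(133,383)),("barL",s(187,112),d(157,370)),("barR",s(250,138),d(108,393)),("wall far",s(300,32),d(345,430)),("wall near",s(385,70),d(302,487)),("wall near/far swapped",s(300,32),d(302,487))):
    p,e=two(S,a,D,b); print(n,p.round(),round(e,1))
st=status.sense();print(R.from_rotvec(st["eef_rot"]).as_matrix().round(2))
```

```text
bar mid [608. -36. 163.] 1.5
barL [602. -75. 159.] 2.4
barR [613.   3. 171.] 0.1
wall far [407. -74. 133.] 5.0
wall near [416.  30. 133.] 5.0
wall near/far swapped [424. -49. 115.] 61.6
[[ 0.95  0.32 -0.  ]
 [ 0.32 -0.95  0.  ]
 [-0.   -0.   -1.  ]]
```

>>> move_arm --targets "0.15 -0.125 -0.03 0;0.15 -0.125 -0.03 0;0.15 -0.125 -0.03 0;0.15 -0.125 -0.03 0;0.15 -0.125 -0.03 0;0.15 -0.125 -0.03 0;0.15 -0.125 -0.03 0;0.15 -0.125 -0.03 0;0.15 -0.125 -0.03 0;0.15 -0.125 -0.03 0;0.15 -0.125 -0.03 0;0.15 -0.125 -0.03 0;0.15 -0.125 -0.03 0;0.15 -0.125 -0.03 0;0 0 0 0.046;0 0 0 0.046;0 0 0 0.046;0 0 0 0;0 0 0 0" --hand 1

```text
time_s: 2.05
ee_pos: [522.9, 26.5, 335.9]
eef_rot: [-3.076, -0.02, 0.014]
wrist_force: [-0.0, 0.1, -0.3]
finger_gap: 0.002
grasp_force: 0.0
```

Run:
```python
from h import *
st=status.sense();im=eyes.snapshot("wrist")
np.savez("w1.npz",p=st["ee_pos"],r=st["eef_rot"],im=im)
print(st["time_s"],st["ee_pos"],R.from_rotvec(st["eef_rot"]).as_matrix().round(3))
cv2.imwrite("pics/w1.png",cv2.resize(im[:,:,::-1],(800,500)))
```

```text
2.05 [522.87911785  26.51203984 335.93486076] [[ 1.     0.013 -0.009]
 [ 0.013 -0.998  0.066]
 [-0.009 -0.066 -0.998]]
```

View pics/w1.png

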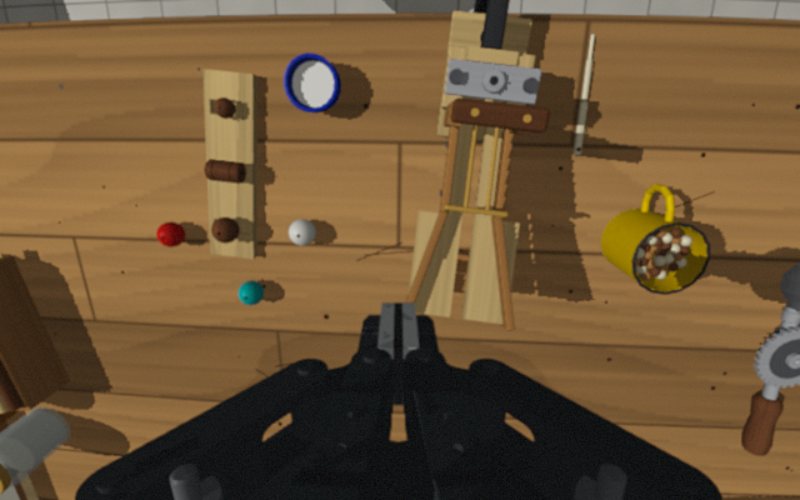

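In this enlarged wrist picture (scale 1.25) the blanks are at (226,107), (224,170) and (225,229). The gate bar spans (450,108)–(548,117), the arch top (444,208)–(507,215), and the wall ends are at about (410,302) and (511,327).

Run:
```python
from h import *
st=status.sense();print(st["joint_pos"].round(3),st["joint_velocities"].round(3),st["ee_pos"])
f=np.load("w1.npz");C=cam("wrist",{"ee_pos":f["p"],"eef_rot":f["r"]});im=f["im"]
hsv=cv2.cvtColor(im,cv2.COLOR_RGB2HSV)
m=((hsv[...,2]<115)&(hsv[...,1]>90)).astype(np.uint8)
def blob(box):
    x0,y0,x1,y1=box;k=np.zeros_like(m);k[y0:y1,x0:x1]=m[y0:y1,x0:x1]
    n,l,s,c=cv2.connectedComponentsWithStats(k);i=1+s[1:,4].argmax();r=cv2.minAreaRect(np.argwhere(l==i)[:,::-1].astype(np.float32));return s[i],c[i],r
for n,b,z in(("small",(166,74,200,97),21),("imam",(160,122,200,150),22),("large",(164,168,200,198),27)):
    s,c,r=blob(b);print(n,s,r,onz(C,c,z).round(1),onz(C,r[0],z).round(1))
q=lambda x,y:(x/1.25,y/1.25)
D=cam("side");S=cam("scene")
s=lambda x,y:(230+x/2.667,170+y/2.667); d=lambda x,y:(220+x/2.5,160+(y-347)/2.5)
print("bar",two(C,q(500,112),S,s(218,127)),two(C,q(500,112),D,d(133,383)))
for z in(150,165,183):print(z,onz(C,q(451,110),z).round(1),onz(C,q(548,118),z).round(1))
print("arch",onz(C,q(444,208),133).round(1),onz(C,q(507,214),133).round(1))
print("walls",onz(C,q(410,302),140).round(1),onz(C,q(511,327),140).round(1))
print("slot low/up",onz(C,q(486,190),83).round(1),onz(C,q(467,321),125).round(1))
print("board corners",[onz(C,q(*u),12).round(1) for u in((205,70),(253,72),(254,259),(208,255))])
```

```text
[0.014 0.279 0.324 1.624 0.066 3.141] [ 0.028 -0.005 -0.     0.002 -0.002 -0.002] [522.85915058  27.3571858  336.08887649]
small [168  78  31  18 404] ((182.71347045898438, 86.74156188964844), (31.70519256591797, 15.365401268005371), 12.994616508483887) [621.5 248.2  21. ] [621.5 248.9  21. ]
imam [164 128  36  19 570] ((181.71539306640625, 136.77694702148438), (36.34217834472656, 16.496618270874023), 7.125016689300537) [548.8 258.5  22. ] [548.7 258.8  22. ]
large [170 174  30  20 530] ((184.5, 183.5), (19.0, 29.0), 90.0) [475.9 260.1  27. ] [475.7 260.8  27. ]
bar (array([612.60603869, -36.10428567, 165.54473999]), np.float64(6.518334545118954)) (array([612.7606755 , -41.16612512, 159.42635676]), np.float64(3.7237315339149473))
150 [615.7  -2.5 150. ] [610.8 -80.7 150. ]
165 [615.   -1.5 165. ] [610.4 -76.1 165. ]
183 [ 6.142e+02 -3.000e-01  1.830e+02] [609.9 -70.6 183. ]
arch [531.5  -1.9 133. ] [527.5 -59.5 133. ]
walls [438.6  27.  140. ] [415.7 -73.3 140. ]
slot low/up [541.4 -47.1  83. ] [412.3 -31.9 125. ]
board corners [array([664.6, 277.1,  12. ]), array([662. , 218.9,  12. ]), array([431.1, 241.2,  12. ]), array([434.5, 305.5,  12. ])]
```

>>> move_arm --targets "0 0 0 -0.0468;0 0 0 -0.0468;0 0 0 -0.0468;0 0 0 -0.0468;0 0 0 -0.0468;0 0 0 -0.0468;0 0 0 -0.0468;0 0 0 -0.0468;0 0 0 -0.0468;0 0 0 -0.0468;0 0 0 0"

```text
time_s: 3.2
ee_pos: [522.8, 28.9, 336.3]
eef_rot: [-2.271, -2.09, -0.059]
wrist_force: [0.3, -0.8, -0.2]
finger_gap: 0.002
grasp_force: 0.0
```

Run:
```python
from h import *
st=status.sense()
print(st["time_s"],st["ee_pos"],st["joint_pos"].round(3),R.from_rotvec(st["eef_rot"]).as_matrix().round(3))
```

```text
3.2 [522.79284644  28.90339779 336.34365829] [0.017 0.279 0.324 1.624 0.066 1.671] [[ 0.083  0.996 -0.009]
 [ 0.994 -0.082  0.066]
 [ 0.065 -0.014 -0.998]]
```

```bash
cat >> h.py <<'E'
def rows(dw, n=None, st=None):
    "world shift (mm) -> equal rows in tool shares"
    st=st or status.sense(); Rt=R.from_rotvec(st["eef_rot"]).as_matrix(); t=Rt.T@np.array(dw,float)
    n=n or int(np.ceil(np.linalg.norm(t)/48)); print(n,"rows of",(t/n/250).round(4));
E
python3 - <<'E'
from h import *
st=status.sense();im=eyes.snapshot("wrist")
np.savez("w2.npz",p=st["ee_pos"],r=st["eef_rot"],im=im)
f=np.load("w1.npz");C1=cam("wrist",{"ee_pos":f["p"],"eef_rot":f["r"]});C2=cam("wrist",st)
u1=proj(C1,[612.6,-38,163]);u2=proj(C2,[[612.6,-38,163],[529,-31,134],[465,-26,110],[427,-23,115]]);print(u1,u2)
cv2.imwrite("pics/w2.png",cv2.resize(im[:,:,::-1],(800,500)))
E
```

```text
[[396.76827883  91.42697398]] [[403.97818197 242.3026186 ]
 [329.05346962 233.14205447]
 [279.31839462 226.7817846 ]
 [249.30805137 227.99339413]]
```

View pics/w2.png

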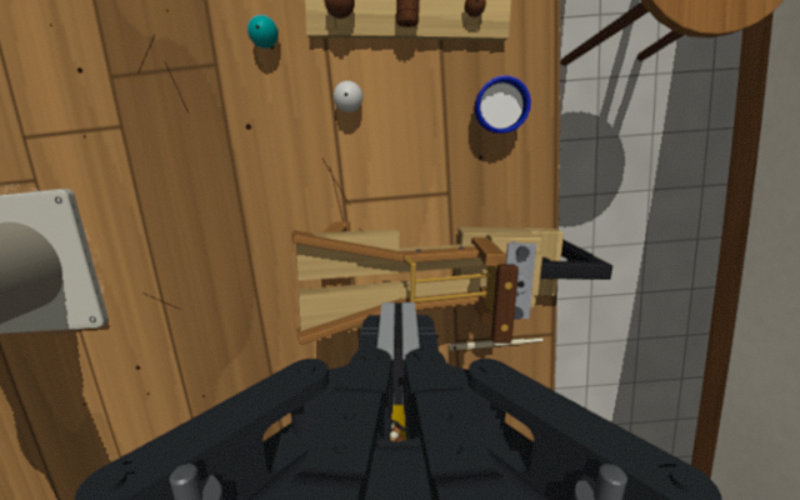

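Here the bar runs from (508,265) to (502,342). The wall ends are at (296,237) and (302,338), the slot's upper end at (299,284), and the slot near the arch at (408,284).

Run:
```python
from h import *
C=[]
for n in("w1","w2"):
    f=np.load(n+".npz");C.append(cam("wrist",{"ee_pos":f["p"],"eef_rot":f["r"]}))
q=lambda x,y:(x/1.25,y/1.25)
print("bar",two(C[0],q(499,113),C[1],q(506,303)))
for n,a,b in(("wallN",(410,302),(296,237)),("wallF",(511,327),(302,338)),("slotup",(467,321),(299,284))):
    print(n,two(C[0],q(*a),C[1],q(*b)))
for z in(160,165,183):print(z,onz(C[1],q(508,265),z).round(1),onz(C[1],q(502,342),z).round(1))
print("walls",onz(C[1],q(296,237),140).round(1),onz(C[1],q(302,338),140).round(1))
print("slot",onz(C[1],q(299,284),125).round(1),onz(C[1],q(408,284),91).round(1))
```

```text
bar (array([614.2462585 , -40.63506303, 158.35587202]), np.float64(1.3600461276256266))
wallN (array([412.53166085,  25.34186757,  90.33067813]), np.float64(4.468298512774932))
wallF (array([411.81818927, -76.05854974, 130.07272032]), np.float64(3.994651776056407))
slotup (array([404.66389119, -31.48463738, 100.73827142]), np.float64(14.158267914981247))
160 [616.6  -3.5 160. ] [610.1 -78.2 160. ]
165 [615.2  -2.  165. ] [608.9 -75.5 165. ]
183 [610.5   3.6 183. ] [604.5 -65.8 183. ]
walls [425.9  33.  140. ] [416.6 -69.5 140. ]
slot [417.2 -17.7 125. ] [525.8 -37.8  91. ]
```

Run:
```python
from h import *
rows([90.2,-68,-156]); rows([0,0,-10],1)
```

```text
5 rows of [-0.0559  0.0783  0.1203]
1 rows of [-0.0026  0.0006  0.0399]
```

>>> move_arm --targets "-0.056 0.078 0.12 0;-0.056 0.078 0.12 0;-0.056 0.078 0.12 0;-0.056 0.078 0.12 0;-0.056 0.078 0.12 0;0 0 0 0;0 0 0 0"

```text
time_s: 3.95
ee_pos: [612.2, -40.1, 179.8]
eef_rot: [-2.274, -2.084, -0.056]
wrist_force: [-0.2, -0.2, 1.0]
finger_gap: -0.007
grasp_force: 0.0
```

Run:
```python
from h import *
a=eyes.snapshot("scene")[170:270,260:380];b=eyes.snapshot("side")[140:240,220:340]
z=lambda i:cv2.resize(i[:,:,::-1],(400,333),interpolation=cv2.INTER_CUBIC)
cv2.imwrite("pics/g.png",np.hstack([z(a),z(b)]))
print(status.sense()["ee_pos"])
```

```text
[613.20180746 -39.81003842 182.43347919]
```

View pics/g.png

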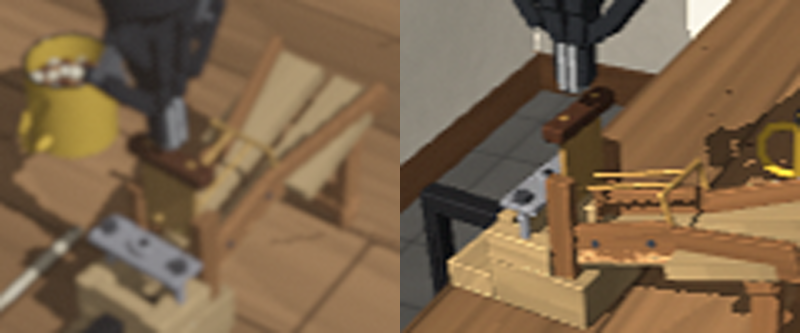

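The shut fingers stand just above the middle of the grip bar in both crops. Pushing down.

>>> move_arm --targets "-0.002 0 0.03 0;-0.002 0 0.03 0;-0.002 0 0.03 0;-0.001 0 0.02 0;-0.001 0 0.02 0;-0.001 0 0.02 0;-0.001 0 0.01 0;0 0 0 0"

```text
time_s: 4.85
ee_pos: [611.6, -40.5, 139.9]
eef_rot: [-2.273, -2.087, -0.057]
wrist_force: [-0.2, 0.0, 0.3]
finger_gap: 0.001
grasp_force: 0.0
```

>>> move_arm --targets "0 0 0.006 0;0 0 0.006 0;0 0 0 0"

```text
time_s: 5.15
ee_pos: [611.8, -40.5, 138.4]
eef_rot: [-2.274, -2.087, -0.058]
wrist_force: [-2.0, -0.2, 5.0]
finger_gap: 0.004
grasp_force: 2.6
```

>>> move_arm --targets "0 0 0.008 0;0 0 0 0"

```text
time_s: 5.35
ee_pos: [611.9, -40.5, 138.3]
eef_rot: [-2.275, -2.088, -0.059]
wrist_force: [-4.9, -1.2, 13.2]
finger_gap: -0.0
grasp_force: 6.3
```

Run:
```python
from h import *
st=status.sense();print(st["ee_pos"],st["wrist_force"])
Rt=R.from_rotvec(st["eef_rot"]).as_matrix()
```

```text
[611.9039252  -40.49689472 138.26162331] [-4.85482807 -1.24845714 13.17675831]
```

Run:
```python
from h import *
rows([0,0,50],2); rows([6,290,-60],7)
```

```text
2 rows of [ 0.0064 -0.0013 -0.0998]
7 rows of [ 0.1629 -0.0103  0.0449]
```

>>> move_arm --targets "0.006 0 -0.1 0;0.006 0 -0.1 0;0.163 -0.01 0.045 0;0.163 -0.01 0.045 0;0.163 -0.01 0.045 0;0.163 -0.01 0.045 0;0.163 -0.01 0.045 0;0.163 -0.01 0.045 0;0.163 -0.01 0.045 0;0 0 0 0;0 0 0 0" --hand 0.45

```text
time_s: 6.45
ee_pos: [618.3, 250.7, 124.8]
eef_rot: [-2.271, -2.09, -0.055]
wrist_force: [-0.1, -0.4, 0.0]
finger_gap: 0.553
grasp_force: 0.0
```

Run:
```python
from h import *
st=status.sense();im=eyes.snapshot("wrist");C=cam("wrist",st)
np.savez("w3.npz",p=st["ee_pos"],r=st["eef_rot"],im=im)
print(st["time_s"],st["ee_pos"],st["finger_gap"],R.from_rotvec(st["eef_rot"]).as_matrix().round(3))
print(proj(C,[[620,250,21],[547,259,22],[474,264,27]]))
cv2.imwrite("pics/w3.png",cv2.resize(im[:,:,::-1],(800,500)))
```

```text
6.45 [618.28500234 250.66384076 124.78773255] 0.5529518154621069 [[ 0.083  0.996 -0.011]
 [ 0.995 -0.083  0.064]
 [ 0.063 -0.016 -0.998]]
[[321.4736513  207.88194209]
 [235.92868031 204.54865573]
 [149.57060629 206.87937434]]
```

View pics/w3.png

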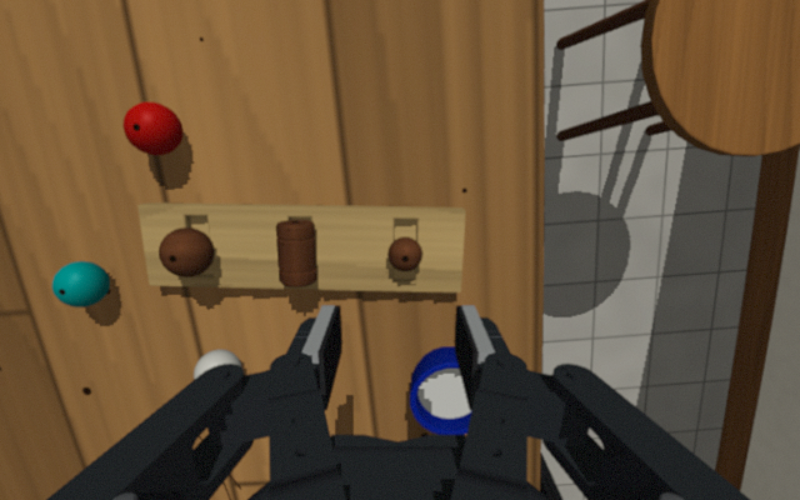

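Small ball at (405,254), imam at (297,253), large ball at (187,251) in the enlarged picture. The cellar lies toward the camera's bottom, clear of the fingers.

Run:
```python
from h import *
f=np.load("w3.npz");C=cam("wrist",{"ee_pos":f["p"],"eef_rot":f["r"]})
q=lambda x,y:(x/1.25,y/1.25)
for n,u,z in(("s",(405,254),21),("i",(297,253),24),("l",(187,251),27),("b1",(140,206),12),("b2",(465,210),12),("b3",(461,292),12),("b4",(151,285),12)):print(n,onz(C,q(*u),z).round(1))
s=onz(C,q(405,254),21)
rows([s[0]-f["p"][0],s[1]-f["p"][1],40-f["p"][2]],3);rows([0,0,-25],3)
```

```text
s [622.5 254.   21. ]
i [549.3 261.2  24. ]
l [475.2 269.3  27. ]
b1 [439.  301.2  12. ]
b2 [666.  279.6  12. ]
b3 [660.7 220.   12. ]
b4 [432.8 242.8  12. ]
3 rows of [-0.0023  0.0069  0.113 ]
3 rows of [-0.0021  0.0005  0.0333]
```

>>> move_arm --targets "-0.002 0.007 0.113 0;-0.002 0.007 0.113 0;-0.002 0.007 0.113 0;-0.002 0 0.033 0;-0.002 0 0.033 0;-0.002 0 0.033 0;0 0 0 0"

```text
time_s: 7.2
ee_pos: [623.3, 253.1, 16.3]
eef_rot: [-2.275, -2.087, -0.058]
wrist_force: [-1.3, -0.2, -0.3]
finger_gap: 0.549
grasp_force: 0.0
```

>>> move_arm --targets "0 0 0 0;0 0 0 0;0 0 0 0;0 0 0 0" --hand 1 --newtons 20

```text
time_s: 7.6
ee_pos: [622.2, 254.1, 17.0]
eef_rot: [-2.272, -2.087, -0.058]
wrist_force: [-5.0, 0.1, 5.4]
finger_gap: 0.257
grasp_force: 19.6
```

Run:
```python
from h import *
rows([0,0,158],4); rows([-159.5,-278.5,0]); rows([0,0,-40],2)
```

```text
4 rows of [ 0.0103 -0.0025 -0.1576]
7 rows of [-0.166  -0.0774 -0.0096]
2 rows of [-0.0052  0.0013  0.0798]
```

>>> move_arm --targets "0.01 -0.002 -0.158 0;0.01 -0.002 -0.158 0;0.01 -0.002 -0.158 0;0.01 -0.002 -0.158 0;-0.166 -0.077 -0.01 0;-0.166 -0.077 -0.01 0;-0.166 -0.077 -0.01 0;-0.166 -0.077 -0.01 0;-0.166 -0.077 -0.01 0;-0.166 -0.077 -0.01 0;-0.166 -0.077 -0.01 0;-0.005 0.001 0.08 0;0 0 0 0;0 0 0 0"

```text
time_s: 9.0
ee_pos: [465.0, -25.3, 155.7]
eef_rot: [-2.275, -2.088, -0.06]
wrist_force: [0.9, -0.8, -0.4]
finger_gap: 0.258
grasp_force: 19.8
```

Run:
```python
from h import *
st=status.sense();im=eyes.snapshot("wrist");C=cam("wrist",st)
np.savez("w4.npz",p=st["ee_pos"],r=st["eef_rot"],im=im)
print(st["time_s"],st["ee_pos"],st["finger_gap"])
cv2.imwrite("pics/w4.png",cv2.resize(im[:,:,::-1],(800,500)))
```

```text
9.0 [465.03120789 -25.2596798  155.72253628] 0.25826654086805395
```

View pics/w4.png

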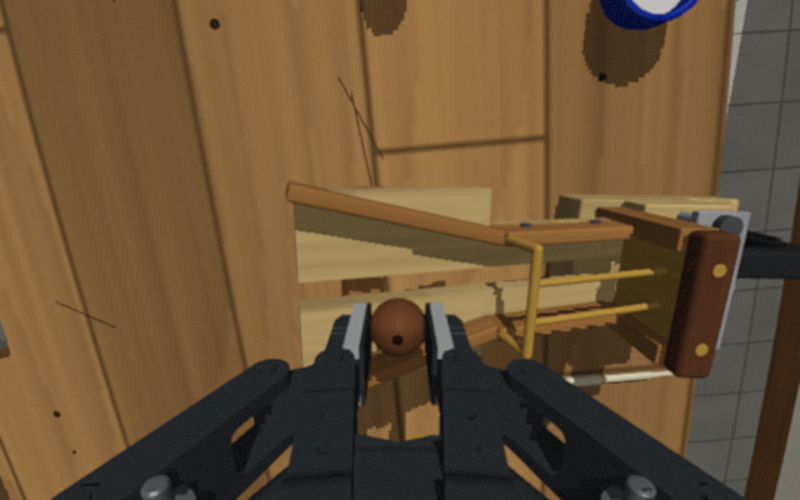

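The ball is held at (398,327). The gate bar top face runs (715,234)–(690,374), the slot's upper end is (299,290), and the arch's left leg top is (530,245).

Run:
```python
from h import *
f=np.load("w4.npz");C=cam("wrist",{"ee_pos":f["p"],"eef_rot":f["r"]})
q=lambda x,y:(x/1.25,y/1.25)
a=onz(C,q(715,234),138);b=onz(C,q(690,374),138);print("bar",a,b,(a+b)/2,np.linalg.norm(a-b))
s=onz(C,q(299,290),125);print("slot up",s)
g=(a+b)/2
for d in(-110,-147,-195):
  for y in(-7,7):
    u=(s-g)[:2]/np.linalg.norm((s-g)[:2]);p=g[:2]-d*-u*-1*-1 if 0 else g[:2]+(-d)*u+y*np.array([-u[1],u[0]]);print(d,y,p.round(1),proj(C,[*p,62-.323*d])[0]*1.25)
```

```text
bar [610.46191931  -2.00954147 138.        ] [606.45696367 -72.54217503 138.        ] [608.45944149 -37.27585825 138.        ] 70.64624594445209
slot up [416.20846335 -17.32134295 125.        ]
-110 -7 [499.8 -19. ] [458.57829724 264.86052094]
-110 7 [498.3 -32.9] [457.17897428 288.35093514]
-147 -7 [463.  -15.1] [392.46923929 269.61550026]
-147 7 [461.5 -29.1] [392.08166836 294.33958523]
-195 -7 [415.2 -10.2] [294.93346295 276.56674288]
-195 7 [413.8 -24.1] [296.26010774 303.01360531]
```

>>> move_arm --targets "0.005 0.001 0.066 0;0.003 0 0.066 0;0 0 0 0;0 0 0 0"

```text
time_s: 9.45
ee_pos: [465.3, -20.3, 123.0]
eef_rot: [-2.272, -2.09, -0.059]
wrist_force: [-0.4, -0.6, -0.3]
finger_gap: 0.263
grasp_force: 19.8
```

>>> move_arm --targets "0 0 0 0;0 0 0 0;0 0 0 0" --hand 0.55

```text
time_s: 9.75
ee_pos: [465.4, -21.0, 123.3]
eef_rot: [-2.275, -2.089, -0.061]
wrist_force: [0.6, 0.2, 0.2]
finger_gap: 0.448
grasp_force: 0.5
```

>>> move_arm --targets "0.001 0 -0.04 0;0.003 0 -0.08 0;0.005 0 -0.1 0;0 0 0 0;0 0 0 0;0 0 0 0"

```text
time_s: 10.35
ee_pos: [464.7, -22.4, 177.1]
eef_rot: [-2.274, -2.087, -0.058]
wrist_force: [-0.1, 0.8, 0.5]
finger_gap: 0.447
grasp_force: 0.0
```

Run:
```python
from h import *
st=status.sense();im=eyes.snapshot("wrist");C=cam("wrist",st);print(st["time_s"],st["ee_pos"])
g=np.array([611,-39]);u=np.array([-.995,.1])
print(proj(C,[[*(g+12*u),76],[*(g+147*u),120]]))
b=eyes.snapshot("side")
cv2.imwrite("pics/w5.png",np.hstack([cv2.resize(im[120:330,220:,::-1],(480,240)),cv2.resize(b[150:250,220:353,::-1],(320,240))]))
t=[475.2,269.3]
rows([t[0]-st["ee_pos"][0],t[1]-st["ee_pos"][1],0]);rows([0,0,60-st["ee_pos"][2]],3);rows([0,0,-42],3)
```

```text
10.35 [464.6948048  -22.40724013 177.0586231 ]
[[477.4586394  213.22394794]
 [318.96859996 227.23533898]]
7 rows of [ 0.1662 -0.0082  0.0109]
3 rows of [-0.0101  0.0025  0.1557]
3 rows of [-0.0036  0.0009  0.0559]
```

View pics/w5.png

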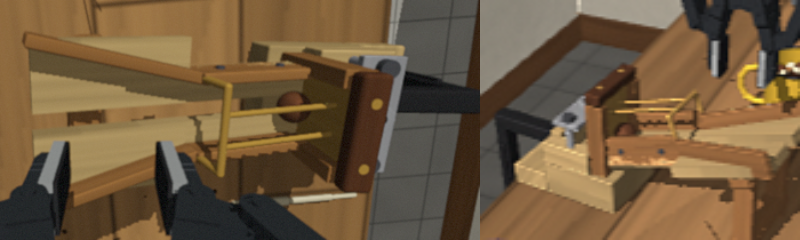

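The small ball lies at the gate, at crop (293,107), where I projected it. On to the large ball.

>>> move_arm --targets "0.166 -0.008 0.011 0;0.166 -0.008 0.011 0;0.166 -0.008 0.011 0;0.166 -0.008 0.011 0;0.166 -0.008 0.011 0;0.166 -0.008 0.011 0;0.166 -0.008 0.011 0;-0.01 0.002 0.156 0;-0.01 0.002 0.156 0;-0.01 0.002 0.156 0;0 0 0 0;0 0 0 0" --hand 0.35

```text
time_s: 11.65
ee_pos: [475.1, 268.6, 59.4]
eef_rot: [-2.273, -2.087, -0.054]
wrist_force: [0.4, -0.2, 0.4]
finger_gap: 0.652
grasp_force: 0.0
```

>>> move_arm --targets "-0.003 0.001 0.056 0;-0.003 0.001 0.056 0;-0.003 0.001 0.056 0;0 0 0 0"

```text
time_s: 12.05
ee_pos: [476.7, 269.6, 18.9]
eef_rot: [-2.274, -2.087, -0.06]
wrist_force: [-1.5, -0.5, 0.2]
finger_gap: 0.65
grasp_force: 0.0
```

>>> move_arm --targets "0 0 0 0;0 0 0 0;0 0 0 0;0 0 0 0" --hand 1

```text
time_s: 12.45
ee_pos: [477.4, 270.2, 19.6]
eef_rot: [-2.274, -2.088, -0.064]
wrist_force: [-1.2, 0.3, 6.7]
finger_gap: 0.381
grasp_force: 20.0
```

Run:
```python
from h import *
st=status.sense();p=st["ee_pos"];print(p)
rows([0,0,160],4); rows([462-p[0],-22.5-p[1],0]); rows([0,0,-20],1)
```

```text
[477.40059139 270.18913147  19.63277273]
4 rows of [ 0.0107 -0.0018 -0.1596]
7 rows of [-0.167   0.0054 -0.0112]
1 rows of [-0.0053  0.0009  0.0798]
```

>>> move_arm --targets "0.01 -0.002 -0.16 0;0.01 -0.002 -0.16 0;0.01 -0.002 -0.16 0;0.01 -0.002 -0.16 0;-0.167 0.005 -0.011 0;-0.167 0.005 -0.011 0;-0.167 0.005 -0.011 0;-0.167 0.005 -0.011 0;-0.167 0.005 -0.011 0;-0.167 0.005 -0.011 0;-0.167 0.005 -0.011 0;-0.005 0.001 0.08 0;-0.005 0.001 0.08 0;0 0 0 0;0 0 0 0"

```text
time_s: 13.95
ee_pos: [459.8, -23.4, 138.5]
eef_rot: [-2.273, -2.087, -0.058]
wrist_force: [-0.3, -1.1, 1.1]
finger_gap: 0.38
grasp_force: 20.2
```

>>> move_arm --targets "0.001 0.008 0.06 0;0 0 0 0;0 0 0 0"

```text
time_s: 14.25
ee_pos: [462.3, -22.0, 124.3]
eef_rot: [-2.273, -2.089, -0.059]
wrist_force: [-0.1, 0.1, 0.4]
finger_gap: 0.378
grasp_force: 20.2
```

>>> move_arm --targets "0 0 0 0;0 0 0 0;0 0 0 0" --hand 0.43

```text
time_s: 14.55
ee_pos: [462.5, -22.4, 124.0]
eef_rot: [-2.274, -2.088, -0.06]
wrist_force: [-0.2, -0.1, -0.3]
finger_gap: 0.57
grasp_force: 0.2
```

>>> move_arm --targets "0.001 0 -0.04 0;0.003 0 -0.08 0;0.005 0 -0.1 0;0 0 0 0;0 0 0 0;0 0 0 0"

```text
time_s: 15.15
ee_pos: [462.1, -23.7, 178.0]
eef_rot: [-2.274, -2.087, -0.058]
wrist_force: [-0.1, 0.7, 0.3]
finger_gap: 0.567
grasp_force: 0.0
```

Run:
```python
from h import *
st=status.sense();im=eyes.snapshot("wrist");C=cam("wrist",st);print(st["time_s"],st["ee_pos"])
g=np.array([611,-39]);u=np.array([-.995,.1])
print(proj(C,[[*(g+14*u),76],[*(g+40*u),90]]))
b=eyes.snapshot("side")
cv2.imwrite("pics/w6.png",np.hstack([cv2.resize(im[120:330,220:,::-1],(480,240)),cv2.resize(b[150:250,220:353,::-1],(320,240))]))
p=st["ee_pos"];t=[549.3,261.2]
rows([t[0]-p[0],t[1]-p[1],0]);rows([0,0,60-p[2]],3);rows([0,0,-42],3)
```

```text
15.15 [462.11672644 -23.71507454 177.98962888]
[[477.67487095 211.18438961]
 [454.45860298 215.36288643]]
7 rows of [0.1661 0.0358 0.0102]
3 rows of [-0.0102  0.0025  0.157 ]
3 rows of [-0.0036  0.0009  0.0559]
```

View pics/w6.png

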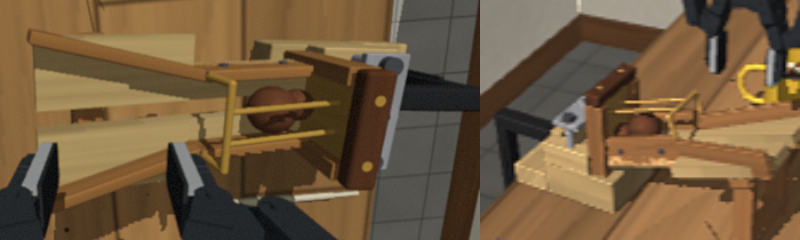

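Both balls wait in order, the small one at the gate and the large one at crop (270,108). Now the imam.

>>> move_arm --targets "0.166 0.036 0.01 0;0.166 0.036 0.01 0;0.166 0.036 0.01 0;0.166 0.036 0.01 0;0.166 0.036 0.01 0;0.166 0.036 0.01 0;0.166 0.036 0.01 0;-0.01 0.002 0.157 0;-0.01 0.002 0.157 0;-0.01 0.002 0.157 0;0 0 0 0;0 0 0 0"

```text
time_s: 16.45
ee_pos: [549.1, 260.7, 60.1]
eef_rot: [-2.273, -2.087, -0.054]
wrist_force: [0.1, 0.8, 0.6]
finger_gap: 0.569
grasp_force: 0.0
```

Run:
```python
from h import *
st=status.sense();im=eyes.snapshot("wrist");C=cam("wrist",st);p=st["ee_pos"];print(p)
hsv=cv2.cvtColor(im,cv2.COLOR_RGB2HSV);c0=proj(C,[549.5,261.5,24])[0].astype(int);print(c0,hsv[c0[1]-8,c0[0]])
H=hsv[...,0];m=((hsv[...,2]<130)&(hsv[...,1]>110)&((H<14)|(H>172))).astype(np.uint8)
k=np.zeros_like(m);k[c0[1]-75:c0[1]+75,c0[0]-50:c0[0]+50]=1;m&=k
n,l,s,c=cv2.connectedComponentsWithStats(m);i=1+s[1:,4].argmax()
r=cv2.minAreaRect(np.argwhere(l==i)[:,::-1].astype(np.float32));print(s[i],r,onz(C,r[0],24))
b=cv2.boxPoints(r);print([onz(C,x,24)[:2].round(1) for x in b])
```

```text
[549.10422398 260.65463354  60.06242848]
[318 233] [ 10 148  79]
[ 299  198   39   74 2496] ((318.0, 234.5), (73.0, 38.0), 90.0) [548.88518489 261.02438623  24.        ]
[array([539.1, 286. ]), array([562.7, 284.1]), array([559.3, 234.5]), array([534.1, 236.4])]
```

>>> move_arm --targets "-0.004 0.001 0.057 0;-0.004 0.001 0.057 0;-0.004 0.001 0.058 0;0 0 0 0"

```text
time_s: 16.9
ee_pos: [550.7, 260.8, 18.8]
eef_rot: [-2.275, -2.087, -0.06]
wrist_force: [0.6, -0.3, 0.1]
finger_gap: 0.57
grasp_force: 0.0
```

>>> move_arm --targets "0 0 0 0;0 0 0 0;0 0 0 0;0 0 0 0" --hand 1 --newtons 30

```text
time_s: 17.3
ee_pos: [551.5, 261.5, 20.0]
eef_rot: [-2.275, -2.088, -0.064]
wrist_force: [-2.7, 0.3, 7.1]
finger_gap: 0.286
grasp_force: 31.4
```

Run:
```python
from h import *
st=status.sense();p=st["ee_pos"];print(p)
rows([0,0,160],4); rows([462-p[0],-22-p[1],0]); rows([0,0,-20],1)
```

```text
[551.47634268 261.49273011  19.98038992]
4 rows of [ 0.0106 -0.0018 -0.1596]
7 rows of [-0.1654 -0.0372 -0.0106]
1 rows of [-0.0053  0.0009  0.0798]
```

>>> move_arm --targets "0.01 -0.002 -0.16 0;0.01 -0.002 -0.16 0;0.01 -0.002 -0.16 0;0.01 -0.002 -0.16 0;-0.165 -0.037 -0.01 0;-0.165 -0.037 -0.01 0;-0.165 -0.037 -0.01 0;-0.165 -0.037 -0.01 0;-0.165 -0.037 -0.01 0;-0.165 -0.037 -0.01 0;-0.165 -0.037 -0.01 0;-0.005 0.001 0.08 0;-0.005 0.001 0.08 0;0 0 0 0;0 0 0 0"

```text
time_s: 18.8
ee_pos: [461.2, -22.2, 138.2]
eef_rot: [-2.274, -2.088, -0.059]
wrist_force: [-0.6, -0.2, 0.3]
finger_gap: 0.288
grasp_force: 30.9
```

Run:
```python
from h import *
st=status.sense();im=eyes.snapshot("wrist");C=cam("wrist",st);p=st["ee_pos"];print(p)
Rt=R.from_rotvec(st["eef_rot"]).as_matrix();print(Rt.round(3))
c0=proj(C,p+[0,0,3])[0].astype(int);print(c0)
hsv=cv2.cvtColor(im,cv2.COLOR_RGB2HSV);H=hsv[...,0];m=((hsv[...,2]<130)&(hsv[...,1]>110)&((H<14)|(H>172))).astype(np.uint8)
k=np.zeros_like(m);k[c0[1]-90:c0[1]+80,c0[0]-50:c0[0]+50]=1;m&=k
n,l,s,c=cv2.connectedComponentsWithStats(m);i=1+s[1:,4].argmax()
r=cv2.minAreaRect(np.argwhere(l==i)[:,::-1].astype(np.float32));print(s[i],r,onz(C,r[0],p[2]+3))
```

```text
[461.24014382 -22.19049228 138.16141358]
[[ 0.086  0.996 -0.009]
 [ 0.994 -0.085  0.066]
 [ 0.065 -0.014 -0.998]]
[317 261]
[ 291  218   54   95 4239] ((317.5, 265.0), (94.0, 53.0), 90.0) [461.18523372 -24.14715113 141.16141358]
```

>>> move_arm --targets "0.001 0.004 0.056 0;0 0 0 0;0 0 0 0"

```text
time_s: 19.15
ee_pos: [462.6, -20.9, 124.5]
eef_rot: [-2.274, -2.089, -0.06]
wrist_force: [0.8, -1.1, 0.6]
finger_gap: 0.286
grasp_force: 30.9
```

>>> move_arm --targets "0 0 0 0;0 0 0 0;0 0 0 0;0 0 0 0;0 0 0 0" --hand 0.58

```text
time_s: 19.65
ee_pos: [462.2, -21.2, 123.9]
eef_rot: [-2.274, -2.088, -0.059]
wrist_force: [0.8, 0.4, -0.2]
finger_gap: 0.423
grasp_force: 0.1
```

>>> move_arm --targets "0 0 -0.015 0;0.001 0 -0.02 0;0.001 0 -0.03 0;0.003 0 -0.06 0;0.005 0 -0.1 0;0 0 0 0;0 0 0 0;0 0 0 0;0 0 0 0;0 0 0 0"

```text
time_s: 20.65
ee_pos: [462.2, -22.3, 179.3]
eef_rot: [-2.273, -2.087, -0.057]
wrist_force: [0.7, 0.2, 1.1]
finger_gap: 0.421
grasp_force: 0.0
```

Run:
```python
from h import *
st=status.sense();im=eyes.snapshot("wrist");C=cam("wrist",st);p=st["ee_pos"];print(st["time_s"],p)
g=np.array([611,-39]);u=np.array([-.995,.1])
hsv=cv2.cvtColor(im,cv2.COLOR_RGB2HSV);H=hsv[...,0]
m=((hsv[...,2]<130)&(hsv[...,1]>125)&((H<14)|(H>172))).astype(np.uint8)
# profile of dark walnut along chute centreline / cross samples
for d in range(4,180,6):
    print(d,["".join("#" if m[int(round(v)),int(round(w))] else "." for w,v in proj(C,[[*(g+d*u+y*np.array([.1,.995])),62+.323*d+13] for y in range(-22,23,4)]))])
```

```text
20.65 [462.23303997 -22.28217659 179.27352206]
4 ['....#..#....']
10 ['...##..##...']
16 ['...##..##...']
22 ['..###..##...']
28 ['.###...##...']
34 ['.##....###..']
40 ['..###..###..']
46 ['...##..###..']
52 ['.#..#..####.']
58 ['.####..####.']
64 ['.####..####.']
70 ['............']
76 ['..#########.']
82 ['............']
88 ['............']
94 ['............']
100 ['............']
106 ['............']
112 ['............']
118 ['............']
124 ['............']
130 ['............']
136 ['............']
142 ['............']
148 ['............']
154 ['............']
160 ['............']
166 ['.......#....']
172 ['............']
178 ['............']
```

```bash
python3 -c "
from station import manip; print(manip.sign_off())"
```

```text
the job is handed in; nothing more can be done
None
```

The gate is fully down and the small ball, large ball and imam bead wait behind it in that order, the imam lying across the chute; I handed the job in at about 21 s, with the imam's final position checked only by a colour mask because all 10 pictures were used.

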